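# Key the drying jar's lid home and lock it

### The job

The lid of the specimen drying jar was put back turned the wrong way, so its key rides on the rim: nudge the lid round by its yellow fin, without taking it off the jar, until the key drops into the notch. Then press the lid fully home and swing the catch with the red pin all the way in over its edge to lock it. Leave the two bottles and the vial standing where they are, and be gentle with the lid.

Things in the scene. Friction and masses are not known exactly. Their poses are not given: they have to be found in the camera images.
- drying_jar: Round aluminium pot fixed to the table, 120 mm across, 46 mm high to the top of its flat rim (bore radius 46 mm, rim 14 mm wide). Origin: centre of its underside, on the table; z up. Its own +x points to the notch, a 19 mm wide, 12 mm deep gap right through the rim (white upright mark on the wall below it). Its -x side carries the catch.
- notch (a point): Middle of the notch at the height of the rim's top: 53 mm from the jar's axis along the jar's +x. (The fixed microscope, much taller than the jar, stands beyond the jar and to its right as the robot sees it.)
- lid: Loose blue round lid on the jar, 120 mm across, disc 6 mm thick, 150 g. Origin: centre of the disc's underside, z up. A plug of radius 44 mm, 12 mm long, hangs from it in the jar's bore with 2 mm of play; both are of slippery plastic, so it can turn. On its own +x lie the yellow fin (on top) and the key (underneath). Until the key is over the notch the lid lies tipped about 4 degrees.
- key_tip (a point): Middle of the lower face of the key (11 x 14 mm, 9 mm deep), 52.5 mm along the lid's +x, 9 mm below its origin. 46 mm above the table while it rides on the rim. Over the notch it drops by itself to about 41.5 mm and then blocks further turning; there the plug rests on a stiff seal plate. 37 mm when the lid is home.
- fin_top (a point): Middle of the top of the lid's yellow fin, 41 mm from the lid's axis and 30 mm above its origin. The fin is 22 mm long radially (30 to 52 mm from the axis), 10 mm thick across and stands 24 mm above the disc. Under 2 N sideways here slides the lid round, either way.
- boss_top (a point): Top of the black boss in the middle of the lid (radius 14 mm there), 16 mm above the lid's origin: the place to press. Once the key has dropped, about 10 N down here drives the seal plate and lid 4.5 mm further until the disc lies flat on the rim (lid origin 46 mm above the table); it stays down.
- catch (a joint): Turn of the steel catch (rad), counter-clockwise from above, about an upright hinge 68 mm from the jar's axis on its -x. At 0 the arm points along the jar's -y, beside the lid (open); at 1.57 at the jar's axis, over the lid (locked); stop at 1.6. 1.2 N at the pin moves it; it stays put. Arm 12 mm wide, 30 long, 54 to 60 mm above the table: it clears only a lid that is home (top at 52 mm).
- catch_pin (a point): Top of the catch's red pin (radius 5.5 mm, standing 60 to 80 mm above the table), on the arm 26 mm from the hinge.
- catch_hinge (a point): Hinge axis of the catch, at the height of the arm's underside (54 mm above the table).
- red_bottle: Bystander: amber dropper bottle with a red bulb, 33 mm across, 95 mm tall, loose; origin at the centre of its underside.
- black_bottle: Bystander: amber dropper bottle with a black bulb, 33 mm across, 95 mm tall, loose; origin at the centre of its underside.
- white_vial: Bystander: glass vial with a white cap, 18 mm across, 55 mm tall, loose; origin at the centre of its underside.
Mind the look-alikes: they are no part of the job. There is more than one size of the lid; the job needs the largest.

How it is judged:
By the outcome, as a careful person would: the job done as asked, in the order asked, and still so for the second after the job is handed in, with the robot touching nothing.
It also fails if it takes over 58 s, if anything falls off the work surface, if the arm or the gripper's body presses on something with over 40 N, if the wrist force passes 120 N, or if a joint passes its speed limit or range.

### The arm

A 6-joint arm with a two-finger parallel gripper is mounted at the origin on a cart in front of the work surface, level with it; the furniture and walls round the work are solid. World frame = base frame: x ahead of the robot, y to its left, z up, the work surface at z = 0. Lengths are in m, angles in rad, forces in N, time in s.
With the tool pointing down it reaches from about 0.325 to 0.775 m from the base axis. Payload 5.5 kg.
Tool frame: the origin (TCP) lies at the very end of the fingers, on their centre line; the grasp point (between the pads) lies 19 mm behind it; z points along the fingers, y is the line along which they close (so a half turn about z gives the same grasp; the last joint's range is limited). The gripper opens to 88 mm and grips with 3 to 60 N. Pads are 20 mm wide; open, the fingers measure 115 mm over their backs; the gripper's body (75 mm by 178 mm) begins 61 mm behind the grasp point.
Start: joints at [1.259, 0.091, 1.231, -0, 1.82, -0.057], TCP at [0.151, 0.581, 0.223] pointing down, gripper open.
Joint ranges: [-2.87, 2.87], [-0.86, 2.18], [0.17, 2.46], [-1.51, 4.65], [0.06, 2.69], [-2.65, 2.65]. Speed limits (rad/s): [2.57, 2.57, 3.01, 3.14, 3.14, 3.14].

### API

Orientations are given as a 3x3 rotation matrix whose columns are the frame's x, y, z axes.
In Python, from bench import read_state, read_camera, close_job gives the robot as it stands. The module is installed in compiled form; this text tells all that it offers.
- The arm moves only by the shell command python3 -m handwheel 'ROWS' [FORCE]. ROWS is JSON, a list that holds one entry, the list of rows, each a list of 5 numbers: the shift along the tool's x, y, z in cm, then the turn about the tool's z in rad, then the finger opening in cm, from 0 to 8.78. A call has 1 to 20 rows; each row is the pose to reach, as a shift and turn from the pose commanded when the call began, along the tool's axes at that moment; what a row does not reach only later rows make up. A row lasts 1/8 s, in which the tool goes at most 62.5 mm and 10.7 degrees, less where a joint would pass 70% of its speed; a pose out of reach is approached as far as the arm can. A call with a gripper value outside its range is refused whole. The fingers move at their own pace and stop on an object; FORCE is the grip in N (left out, the last holds). Time passes only in rows, so rows that repeat a pose let the fingers close. It gives the time, the measured TCP pose, the force, the opening and the grip force at its end, in the units of the state.
- read_state(): the state, without advancing time (a new reading comes with each control period).
- read_camera(name): name is "scene" or "side" or "wrist"; returns a dict with "frame" (420x560x3 uint8, red, green, blue), "fov_y" (degrees; the focal length in pixels is half the picture's height over the tangent of half this angle, whatever the lens; pixels are square), "cx", "cy" (the principal point, pixels), "D" ([k1, k2, p1, p2, k3] as OpenCV has them; the pictures are not rectified), "R" (3x3) and "t" (3): a world point X has camera coordinates R X + t. Camera axes: x right, y down, z forward; pixel columns grow to the right and rows downward; lengths in m; the calibration is good to about 2 mm. A picture is of the moment at which its call begins. There is no depth.
- close_job(): hands the job in; it is judged then, once.
The state is a dict: "time": time; "joints": joint angles; "qd": joint speeds; "joint_torque": joint torques, N m; "tool_pos": TCP position; "orientation": TCP orientation; "ft_force": force on the tool from outside, world axes, zero at the start; "moment": the same for the moment, N m; "grip_width": finger opening in m; "finger_force": force on a finger pad.
Only numpy, scipy, OpenCV 4.12 (cv2) and the standard library are available. Lean on these libraries where they do the work, as an engineer would, in place of code of your own. Each camera call takes 0.05 s, during which the arm holds its last target. There are 200 camera calls.

## Working session

There is one attempt and no reset: what is moved stays moved. The work goes in short steps, Python scripts to look and compute and a shell command to move; the robot and the scene stay as the last step left them, time stands still between calls to the robot, and variables do not carry over. Pictures are saved under pics/ and viewed, at most 10 in all, crops included, and the job is handed in when it is done.

```bash
mkdir -p pics; cat > h.py <<'E'
import numpy as np, cv2
from bench import read_state, read_camera
def shot(n,f):
    c=read_camera(n); np.savez('pics/'+f+'.npz',**{k:np.array(v) for k,v in c.items()})
    cv2.imwrite('pics/'+f+'.png',c['frame'][:,:,::-1]); return c
def load(f): return dict(np.load('pics/'+f+'.npz'))
def K(c):
    f=210/np.tan(np.radians(float(c['fov_y']))/2); return np.array([[f,0,c['cx']],[0,f,c['cy']],[0,0,1]],float)
def ray(c,u,v):
    p=cv2.undistortPoints(np.array([[[u,v]]],float),K(c),np.array(c['D'],float))[0,0]
    R=np.array(c['R']);t=np.array(c['t']); return -R.T@t, R.T@np.array([p[0],p[1],1])
def atz(c,u,v,z):
    o,d=ray(c,u,v); return o+d*(z-o[2])/d[2]
def proj(c,X):
    return cv2.projectPoints(np.array(X,float).reshape(-1,1,3),cv2.Rodrigues(np.array(c['R'],float))[0],np.array(c['t'],float),K(c),np.array(c['D'],float))[0][:,0]
E
python3 - <<'E'
from h import *
for n in ('scene','side','wrist'):
    c=shot(n,n+'0'); print(n,(-np.array(c['R']).T@c['t']).round(3),c['fov_y'])
a=[cv2.imread(f'pics/{n}0.png') for n in('scene','side')]
s=read_state();print(s['tool_pos'],s['orientation'],s['ft_force'],s['time'])
E
```

```text
scene [0.086 0.96  0.466] 44.91126033608313
side [0.825 0.128 0.823] 45.02764542735606
wrist [0.077 0.6   0.383] 71.65119374386163
[0.15115371 0.5804118  0.22176489] [[-9.67715907e-01  2.52043059e-01 -4.69531596e-04]
 [ 2.52043480e-01  9.67714837e-01 -1.44192711e-03]
 [ 9.09449712e-05 -1.51371818e-03 -9.99998850e-01]] [-1.11304399 -1.17072816 -0.1832701 ] 0.15
```

View pics/scene0.png

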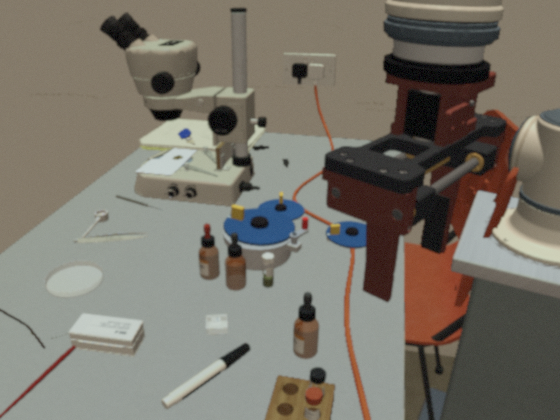

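View pics/side0.png

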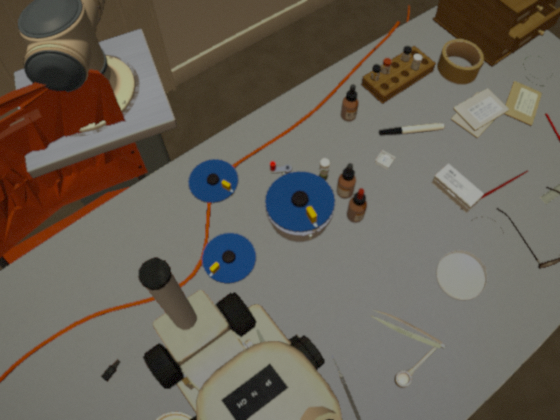

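The side view shows the jar's large lid at about (300,203), with its boss at (300,199) and fin at (311,213). The red pin is at about (273,166), the vial at (324,165), the black bottle at (346,182) and the red bottle at (357,205). I'll enlarge both views.

```bash
python3 - <<'E'
from h import *
a=cv2.imread('pics/side0.png')[140:250,240:390]; b=cv2.imread('pics/scene0.png')[180:300,180:330]
a=cv2.resize(a,(800,587),interpolation=cv2.INTER_CUBIC); b=cv2.resize(b,(750,600),interpolation=cv2.INTER_CUBIC)
cv2.imwrite('pics/a.png',a);cv2.imwrite('pics/b.png',b)
E
```

```text
(no output)
```

View pics/a.png

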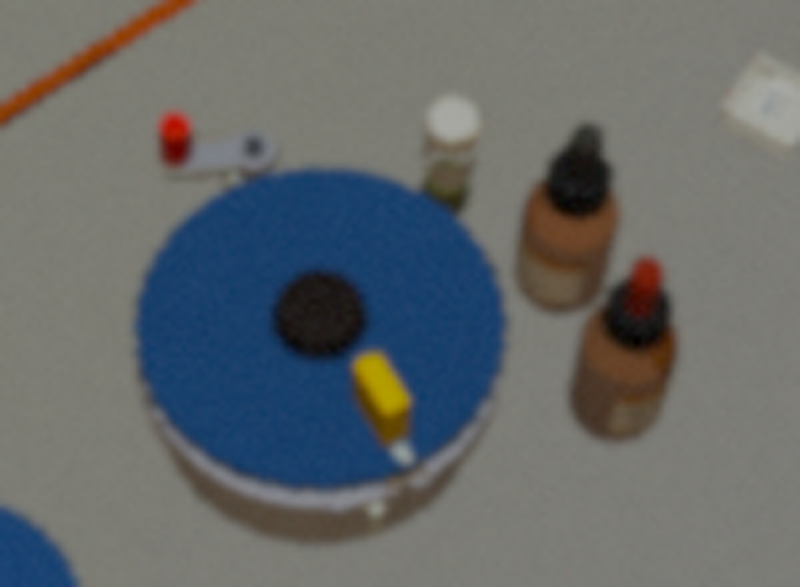

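View pics/b.png

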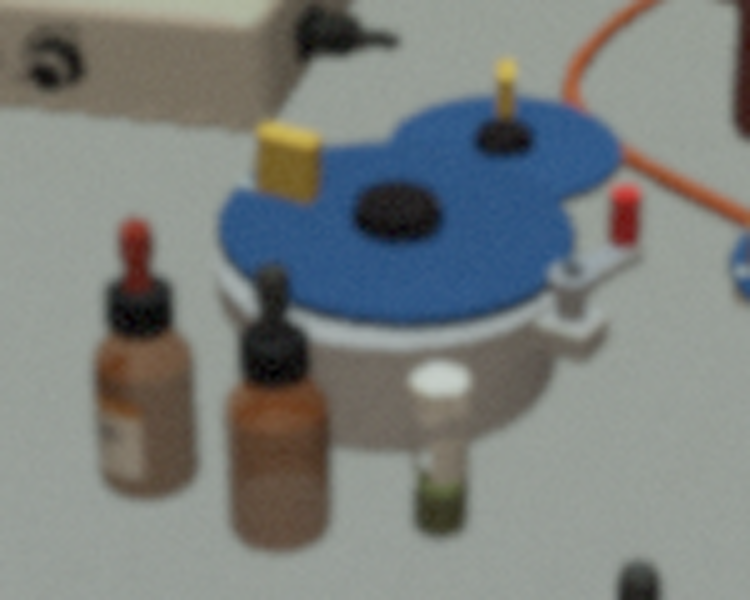

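The enlarged side view shows the pin top at (272.8,163.1), hinge (287.8,167.7), boss top (300,197.5), fin top (310.3,209.5) and the white notch mark near (310.3,236). In the scene view the pin top is at (305.2,218.6), hinge (294.4,233.6), boss (259.4,221.6) and fin top (237.8,206.6).

```bash
python3 - <<'E'
from h import *
S=load('side0');C=load('scene0')
def tri(p,q):
    A=[];b=[]
    for c,(u,v) in((S,p),(C,q)):
        o,d=ray(c,u,v);d/=np.linalg.norm(d);P=np.eye(3)-np.outer(d,d);A.append(P);b.append(P@o)
    return np.linalg.lstsq(np.vstack(A),np.hstack(b),rcond=None)[0]
P={}
for n,p,q in [('pin',(272.8,163.1),(305.2,218.6)),('hinge',(287.8,167.7),(294.4,233.6)),('boss',(300,197.7),(259.4,221.6)),('fin',(310.3,209.7),(237.8,206.6)),('vialtop',(325,162.2),(268,256)),('blk',(350,165.5),(234.5,234)),('red',(361.2,190),(207,225.5))]:
    P[n]=tri(p,q); print(n,P[n].round(4))
print('mark',atz(S,310.3,235.8,.03), 'rimpt',atz(S,314,233,.046))
print('lid mark',atz(S,315.5,225.3,.055))
# lid ellipse centre from blue mask in side
hsv=cv2.cvtColor(S['frame'],cv2.COLOR_RGB2HSV); m=cv2.inRange(hsv,(100,100,50),(130,255,255)); n,l,st,ce=cv2.connectedComponentsWithStats(m)
k=l[205,285]; print(st[k],ce[k])
cs,_=cv2.findContours((l==k).astype('uint8'),0,2); e=cv2.fitEllipse(cv2.convexHull(max(cs,key=len))); print(e, atz(S,*e[0],.055))
E
```

```text
pin [0.3769 0.2882 0.0787]
hinge [0.3847 0.3127 0.0606]
boss [0.451  0.3081 0.0638]
fin [0.4894 0.3107 0.0842]
vialtop [0.3959 0.3811 0.0529]
blk [0.4398 0.405  0.0916]
red [0.4907 0.4015 0.0912]
mark [0.50949842 0.30272198 0.03      ] rimpt [0.51355858 0.30706126 0.046     ]
lid mark [0.50516478 0.31313684 0.055     ]
[ 266  172   69   60 2826] [298.81776362 200.3089172 ]
((299.67572021484375, 201.0286102294922), (59.474853515625, 68.62982177734375), 87.08493041992188) [0.4523713  0.30703712 0.055     ]
```

```bash
python3 - <<'E'
from h import *
W=load('wrist0');s=read_state();R=np.array(s['orientation']);p=np.array(s['tool_pos'])
print('cam axes in tool',(R.T@W['R'].T).round(3))
for T in [(.50,.32,.25),(.47,.31,.23)]: print(T,(R.T@(np.array(T)-p)*100).round(2))
S=load('side0')
for uv,z in [((240,310),.15),((310,350),.15),((330,410),.3),((300,345),.1),((245,305),.1),((130,270),.0)]: print('scope',uv,z,atz(S,*uv,z).round(3))
E
```

```text
cam axes in tool [[-0.001 -0.96  -0.28 ]
 [ 1.    -0.001 -0.   ]
 [ 0.    -0.28   0.96 ]]
(0.5, 0.32, 0.25) [-40.32 -16.41  -2.8 ]
(0.47, 0.31, 0.23) [-37.67 -18.13  -0.8 ]
scope (240, 310) 0.15 [0.622 0.143 0.15 ]
scope (310, 350) 0.15 [0.709 0.209 0.15 ]
scope (330, 410) 0.3 [0.798 0.185 0.3  ]
scope (300, 345) 0.1 [0.688 0.205 0.1  ]
scope (245, 305) 0.1 [0.603 0.153 0.1  ]
scope (130, 270) 0.0 [ 0.436 -0.009  0.   ]
```

```bash
python3 -m handwheel '[[[-6,-3,-2,-0.1,3],[-12,-6,-2.8,-0.2,3],[-18,-9,-2.8,-0.3,3],[-24,-12,-2.8,-0.33,3],[-30,-15,-2.8,-0.33,3],[-36,-17.5,-2.8,-0.33,3],[-38,-18,-2.8,-0.33,3],[-38,-18,-2.8,-0.33,3],[-38,-18,-2.8,-0.33,3],[-38,-18,-2.8,-0.33,3]]]'; python3 - <<'E'
from h import *
c=shot('wrist','w1'); a=c['frame'][:,:,::-1]; cv2.imwrite('pics/w1b.png',cv2.resize(a,(784,588),interpolation=cv2.INTER_CUBIC))
E
```

```text
time: 1.4
tool_pos: [0.4726, 0.3116, 0.2508]
orientation: [[-0.997, -0.077, -0.0], [-0.077, 0.997, 0.0], [0.0, 0.0, -1.0]]
ft_force: [-0.6, -0.1, -0.5]
grip_width: 0.0299
finger_force: 0.0
```

View pics/w1b.png

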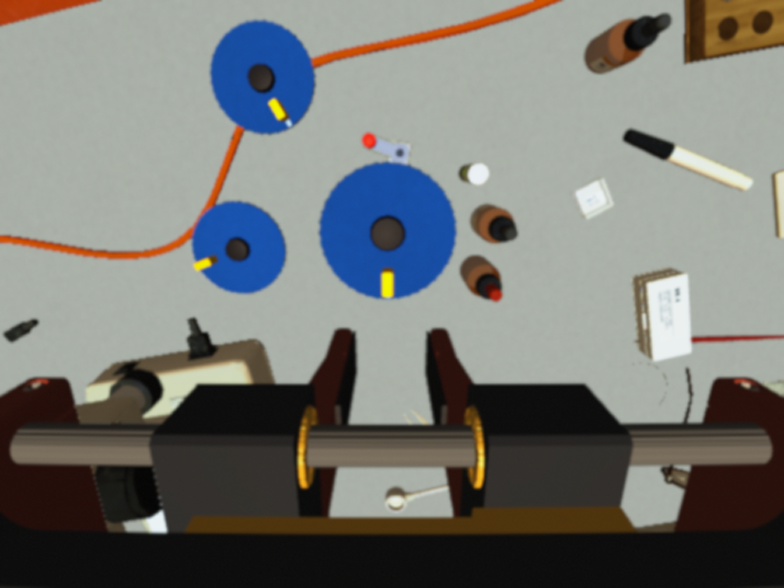

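The wrist view, in enlarged pixels, shows the lid centre at about (388,230), boss (387,232), fin (387,284), pin top (369,140) and hinge (399,153). The bottles and vial are to the right.

```bash
cat >> h.py <<'E'
def lid(c,seed,z):
    hsv=cv2.cvtColor(c['frame'],cv2.COLOR_RGB2HSV); m=cv2.inRange(hsv,(100,100,50),(130,255,255)); n,l,st,ce=cv2.connectedComponentsWithStats(m)
    k=l[seed[1],seed[0]]; cs,_=cv2.findContours((l==k).astype('uint8'),0,2); h=cv2.convexHull(max(cs,key=len))[:,0]
    P=np.array([atz(c,u,v,z)[:2] for u,v in h]); A=np.c_[2*P,np.ones(len(P))]; s=np.linalg.lstsq(A,(P**2).sum(1),rcond=None)[0]
    return s[:2],np.sqrt(s[2]+s[:2]@s[:2])
def blob(c,lo,hi,x0,x1,y0,y1):
    hsv=cv2.cvtColor(c['frame'],cv2.COLOR_RGB2HSV)[y0:y1,x0:x1]; m=cv2.inRange(hsv,lo,hi); v,u=np.nonzero(m); return u.mean()+x0,v.mean()+y0,len(u)
E
python3 - <<'E'
from h import *
c=load('w1'); S=load('side0')
print('lid w',lid(c,(245,165),.055),'side',lid(S,(285,205),.055))
for n,uv,z in [('pin',(263.6,100),.08),('hinge',(285,109.3),.06),('boss',(276.4,165.7),.067)]: print(n,atz(c,*uv,z).round(4))
b=blob(c,(20,120,100),(35,255,255),255,300,180,220);print('fin',b,atz(c,b[0],b[1],.08).round(4))
# predicted for jar centre, yaw hypotheses
h=np.array([.385,.3125])
E
```

```text
lid w (array([0.45132401, 0.30704948]), np.float64(0.06006819267239873)) side (array([0.45068721, 0.30782781]), np.float64(0.058736581893792474))
pin [0.3766 0.2877 0.08  ]
hinge [0.3837 0.3119 0.06  ]
boss [0.4486 0.3068 0.067 ]
fin (np.float64(276.4527027027027), np.float64(202.11486486486487), 148) [0.4899 0.3101 0.08  ]
```

```bash
python3 -m handwheel '[[[-1.9,-0.3,4,0,3],[-1.9,-0.3,8,0,3],[-1.9,-0.3,12,0,3],[-1.9,-0.3,15,0,3],[-1.9,-0.3,16.5,0,3],[-1.9,-0.3,18,0,3],[-1.9,-0.3,18,0,3],[-1.9,-0.3,18,0,3]]]'; python3 - <<'E'
from h import *
c=shot('side','s2'); b=blob(c,(20,120,60),(35,255,255),295,330,190,235);print(b,atz(c,b[0],b[1],.08))
a=cv2.resize(c['frame'][150:250,250:390,::-1],(784,560),interpolation=cv2.INTER_CUBIC); cv2.imwrite('pics/s2b.png',a)
E
```

```text
time: 2.45
tool_pos: [0.4933, 0.3095, 0.072]
orientation: [[-0.997, -0.075, 0.002], [-0.075, 0.997, 0.001], [-0.002, 0.001, -1.0]]
ft_force: [-0.7, -0.7, 1.2]
grip_width: 0.0302
finger_force: 0.0
(np.float64(309.875), np.float64(215.375), 64) [0.49552943 0.30601949 0.08      ]
```

View pics/s2b.png

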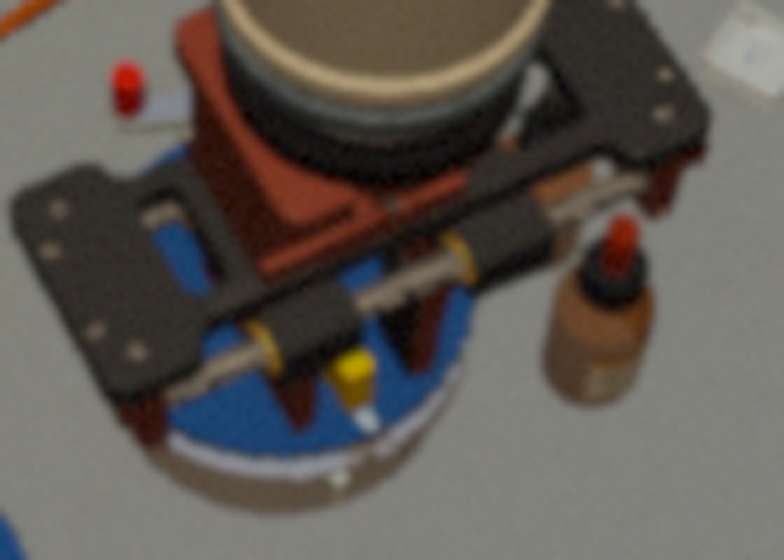

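The fin stands between the fingers, and the bottle and vial are clear. Next I'll close to a loose straddle and nudge the fin clockwise.

```bash
python3 -m handwheel '[[[0,0,0,0,1.5],[0,0,0,0,1.5],[0,0,0,0,1.5],[0,-0.15,0,0.03,1.5],[0,-0.3,0,0.06,1.5],[0,-0.45,0,0.09,1.5],[0,-0.6,0,0.12,1.5],[0,-0.6,0,0.12,1.5]]]' 5; cat > m.py <<'E'
from h import *
c=shot('side','sx'); b=blob(c,(20,120,60),(35,255,255),295,330,190,235);print(b,[atz(c,b[0],b[1],z).round(4) for z in(.08,.075)]); s=read_state(); print(np.round(s['ft_force'],2),np.round(s['tool_pos'],4))
E
python3 m.py
```

```text
time: 3.5
tool_pos: [0.4932, 0.303, 0.0706]
orientation: [[-0.999, 0.045, -0.0], [0.045, 0.999, -0.0], [0.0, -0.0, -1.0]]
ft_force: [-0.8, 0.3, -0.4]
grip_width: 0.0152
finger_force: 0.0
(np.float64(309.51063829787233), np.float64(216.61702127659575), 94) [array([0.4974, 0.3045, 0.08  ]), array([0.4952, 0.3057, 0.075 ])]
[ 1.02 -0.24  0.55] [0.4932 0.303  0.0707]
```

```bash
python3 -m handwheel '[[[0,-0.1,0,0.03,1.5],[0,-0.2,0,0.05,1.5],[0,-0.3,0,0.07,1.5],[0,-0.3,0,0.07,1.5]]]'; python3 m.py
```

```text
time: 4.05
tool_pos: [0.4931, 0.3, 0.0706]
orientation: [[-0.993, 0.115, -0.0], [0.115, 0.993, -0.0], [0.0, -0.0, -1.0]]
ft_force: [-0.6, 0.6, -0.6]
grip_width: 0.0155
finger_force: 0.0
(np.float64(308.24175824175825), np.float64(217.45054945054946), 91) [array([0.498, 0.302, 0.08 ]), array([0.4958, 0.3032, 0.075 ])]
[-0.52 -0.76 -0.76] [0.4931 0.3001 0.0706]
```

```bash
python3 -m handwheel '[[[0,-0.1,0,0.03,1.5],[0,-0.2,0,0.05,1.5],[0,-0.3,0,0.07,1.5],[0,-0.3,0,0.07,1.5]]]'; python3 m.py
```

```text
time: 4.6
tool_pos: [0.4933, 0.2979, 0.0715]
orientation: [[-0.983, 0.184, 0.002], [0.184, 0.983, 0.002], [-0.001, 0.002, -1.0]]
ft_force: [2.2, 5.5, 1.9]
grip_width: 0.0149
finger_force: 2.7
(np.float64(307.04672897196264), np.float64(217.01869158878503), 107) [array([0.4965, 0.3005, 0.08  ]), array([0.4943, 0.3017, 0.075 ])]
[1.   5.94 2.74] [0.4933 0.2978 0.0715]
```

```bash
python3 -m handwheel '[[[0,0.15,0,0,1.7],[0,0.3,0,0,2.2],[0,0.3,0,0,2.2],[0,0.3,-3,0,2.2],[-0.5,0.3,-8,0,2.2],[0,0.3,-14,0,2.2],[0,0.3,-17,0,2.2],[0,0.3,-17,0,2.2],[0,0.3,-17,0,2.2]]]'; python3 - <<'E'
from h import *
c=shot('wrist','w2');S=shot('side','s3');C=shot('scene','c3')
def seed(n,x0,y0): return None
p=proj(c,[[.43,.307,.055]])[0].astype(int);print('lid w',lid(c,p,.05),'side',lid(S,(285,205),.05))
f=proj(c,[[.492,.302,.078]])[0].astype(int)
b=blob(c,(20,120,100),(35,255,255),f[0]-25,f[0]+25,f[1]-25,f[1]+25);print('fin',b,atz(c,b[0],b[1],.075))
A=cv2.resize(S['frame'][150:250,250:350,::-1],(400,400),interpolation=cv2.INTER_CUBIC)
B=cv2.resize(C['frame'][180:280,210:310,::-1],(400,400),interpolation=cv2.INTER_CUBIC)
cv2.imwrite('pics/s3b.png',np.hstack([A,B]))
E
```

```text
time: 5.78
tool_pos: [0.493, 0.2997, 0.2386]
orientation: [[-0.983, 0.184, -0.002], [0.184, 0.983, -0.002], [0.002, -0.002, -1.0]]
ft_force: [-1.1, 0.1, -0.5]
grip_width: 0.0218
finger_force: 0.0
lid w (array([0.45203942, 0.30568653]), np.float64(0.060374633004576066)) side (array([0.45007545, 0.30725146]), np.float64(0.059648646061860516))
fin (np.float64(280.9815950920245), np.float64(188.8282208588957), 163) [0.49227488 0.30187473 0.075     ]
```

View pics/s3b.png

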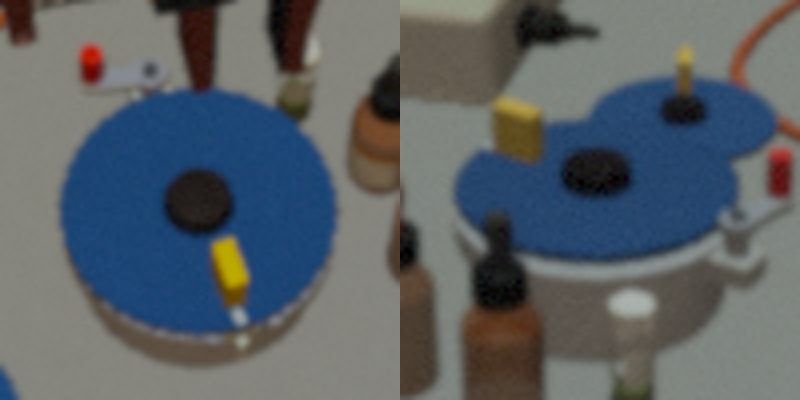

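The fin's mark now lines up with the wall mark at about (240,340) in the crop, and the lid lies lower and level: the key has dropped. Next is pressing on the boss with closed fingers.

```bash
python3 -m handwheel '[[[4.2,-0.1,2,0,0],[4.2,-0.1,6,0,0],[4.2,-0.1,11,0,0],[4.2,-0.1,15,0,0],[4.2,-0.1,16.3,0,0],[4.2,-0.1,16.3,0,0],[4.2,-0.1,16.3,0,0]]]' 5; python3 -m handwheel '[[[0,0,0.3,0,0],[0,0,0.6,0,0],[0,0,0.8,0,0],[0,0,0.9,0,0],[0,0,0.9,0,0]]]'
```

```text
time: 6.8
tool_pos: [0.4528, 0.3074, 0.0798]
orientation: [[-0.983, 0.184, 0.003], [0.184, 0.983, 0.002], [-0.002, 0.002, -1.0]]
ft_force: [0.6, 0.6, 0.8]
grip_width: 0.0005
finger_force: 0.0
time: 7.42
tool_pos: [0.4517, 0.3068, 0.0685]
orientation: [[-0.983, 0.184, -0.0], [0.184, 0.983, -0.0], [0.0, -0.0, -1.0]]
ft_force: [-1.1, 0.2, 0.2]
grip_width: 0.0005
finger_force: 0.0
```

```bash
python3 -m handwheel '[[[0,0,0.1,0,0],[0,0,0.2,0,0],[0,0,0.3,0,0],[0,0,0.4,0,0],[0,0,0.4,0,0]]]'
```

```text
time: 8.05
tool_pos: [0.4523, 0.3071, 0.0662]
orientation: [[-0.983, 0.184, 0.002], [0.184, 0.983, 0.001], [-0.002, 0.001, -1.0]]
ft_force: [-1.5, -1.2, 6.9]
grip_width: 0.0007
finger_force: 3.3
```

```bash
python3 -m handwheel '[[[0,0,0.05,0,0],[0,0,0.1,0,0],[0,0,0.15,0,0],[0,0,0.2,0,0],[0,0,0.25,0,0],[0,0,0.3,0,0],[0,0,0.3,0,0]]]'
```

```text
time: 8.93
tool_pos: [0.4525, 0.3073, 0.0636]
orientation: [[-0.983, 0.184, 0.002], [0.184, 0.983, 0.001], [-0.002, 0.002, -1.0]]
ft_force: [-2.1, -0.9, 7.7]
grip_width: 0.0005
finger_force: 3.8
```

```bash
python3 -m handwheel '[[[0,0,0.05,0,0],[0,0,0.1,0,0],[0,0,0.15,0,0],[0,0,0.2,0,0],[0,0,0.25,0,0],[0,0,0.25,0,0]]]'
```

```text
time: 9.68
tool_pos: [0.4528, 0.3074, 0.0619]
orientation: [[-0.983, 0.184, 0.003], [0.184, 0.983, 0.002], [-0.003, 0.002, -1.0]]
ft_force: [-2.7, -1.7, 10.9]
grip_width: 0.0005
finger_force: 5.3
```

```bash
python3 -m handwheel '[[[0,0,0.05,0,0],[0,0,0.1,0,0],[0,0,0.15,0,0],[0,0,0.15,0,0]]]'
```

```text
time: 10.18
tool_pos: [0.4531, 0.3077, 0.0618]
orientation: [[-0.983, 0.184, 0.005], [0.184, 0.983, 0.003], [-0.004, 0.003, -1.0]]
ft_force: [-3.5, -2.2, 16.3]
grip_width: 0.0005
finger_force: 8.0
```

The lid stopped at z = 0.0618 with the force rising, so it is home. Now I'll lift, turn and move over the pin.

```bash
python3 -m handwheel '[[[0,0,-2,0,0],[0,0,-5,0.1,2],[2,-1,-6,0.3,3],[5,-2.5,-6,0.5,3],[7.1,-3.3,-6,0.68,3],[7.1,-3.3,-6,0.86,3],[7.1,-3.3,-6,1.04,3],[7.1,-3.3,-6,1.22,3],[7.1,-3.3,-6,1.4,3],[7.1,-3.3,-6,1.58,3],[7.1,-3.3,-6,1.67,3],[7.1,-3.3,-6,1.67,3],[7.1,-3.3,-6,1.67,3]]]'; python3 - <<'E'
from h import *
c=shot('side','s4');w=shot('wrist','w4')
print('lid',lid(c,(285,205),.049),proj(w,[[.3768,.288,.08]]))
s=read_state();R=np.array(s['orientation']);print(np.round(R.T@(np.array([.3768,.288,.066])-s['tool_pos'])*100,2))
A=cv2.resize(c['frame'][140:260,240:370,::-1],(400,369),interpolation=cv2.INTER_CUBIC)
B=cv2.resize(w['frame'][:,:,::-1],(400,300)); B=cv2.copyMakeBorder(B,0,69,0,0,0)
cv2.imwrite('pics/s4b.png',np.hstack([A,B]))
E
```

```text
time: 11.8
tool_pos: [0.376, 0.2875, 0.1178]
orientation: [[0.278, 0.96, 0.0], [0.96, -0.278, 0.0], [0.0, 0.0, -1.0]]
ft_force: [0.0, 0.4, 0.5]
grip_width: 0.0299
finger_force: 0.0
lid (array([0.45301932, 0.30691419]), np.float64(0.059353516990552614)) [[279.78072231 228.01715932]]
[0.08 0.06 5.17]
```

View pics/s4b.png

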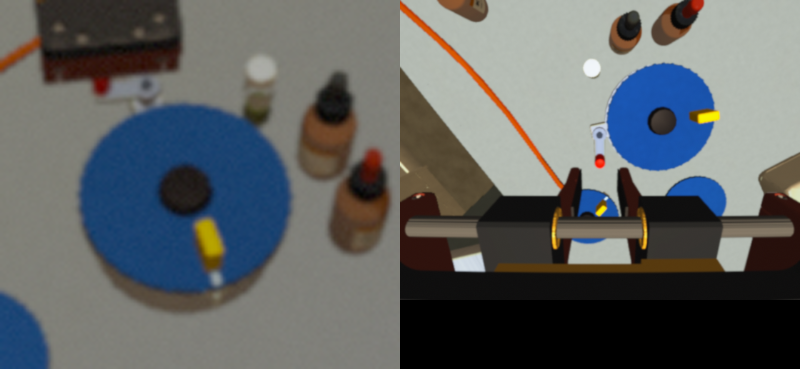

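The lid is home, and in the wrist view the pin at (600,161) is centred between the fingers. I'll descend around it.

```bash
python3 -m handwheel '[[[0,0,2.5,0,3],[0,0,4,0,3],[0,0,5.1,0,3],[0,0,5.1,0,3],[0,0,5.1,0,3],[0,0,5.1,0,1.6],[0,0,5.1,0,1.6],[0,0,5.1,0,1.6]]]' 4; python3 - <<'E'
from h import *
s=read_state();R=np.array(s['orientation']);p=np.array(s['tool_pos']);h=np.array([.3843,.3122])
a0=np.arctan2(*(p[:2]-h)[::-1]);print(np.degrees(a0),np.linalg.norm(p[:2]-h))
for d in range(0,126,10):
    a=a0+np.radians(d); q=h+.0255*np.array([np.cos(a),np.sin(a)]); print(d,(R.T@np.r_[q-p[:2],0]*100).round(2)[:2],round(-np.radians(d),2))
E
```

```text
time: 12.9
tool_pos: [0.3761, 0.2875, 0.0669]
orientation: [[0.28, 0.96, 0.0], [0.96, -0.28, 0.0], [0.0, 0.0, -1.0]]
ft_force: [0.1, -0.4, 0.2]
grip_width: 0.0157
finger_force: 0.0
-108.44097053440076 0.026043479689420848
0 [0.05 0.  ] -0.0
10 [0.08 0.45] -0.17
20 [0.18 0.88] -0.35
30 [0.35 1.29] -0.52
40 [0.59 1.66] -0.7
50 [0.89 1.99] -0.87
60 [1.24 2.26] -1.05
70 [1.64 2.46] -1.22
80 [2.07 2.59] -1.4
90 [2.51 2.65] -1.57
100 [2.95 2.62] -1.75
110 [3.38 2.53] -1.92
120 [3.79 2.35] -2.09
```

```bash
python3 -m handwheel '[[[0.08,0.45,0,-0.17,1.6],[0.18,0.88,0,-0.35,1.6],[0.35,1.29,0,-0.52,1.6],[0.59,1.66,0,-0.7,1.6],[0.89,1.99,0,-0.87,1.6],[1.24,2.26,0,-1.05,1.6],[1.64,2.46,0,-1.22,1.6],[2.07,2.59,0,-1.4,1.6],[2.51,2.65,0,-1.57,1.6],[2.95,2.62,0,-1.75,1.6],[2.95,2.62,0,-1.75,1.6],[2.95,2.62,0,-1.75,1.6]]]'; python3 - <<'E'
from h import *
s=read_state();R=np.array(s['orientation']);p=np.array(s['tool_pos']);h=np.array([.3843,.3122])
a0=np.arctan2(*(p[:2]-h)[::-1]);print(np.degrees(a0),np.linalg.norm(p[:2]-h))
for d in (0,5,8,10,12,14,16):
    a=a0+np.radians(d); q=h+.0258*np.array([np.cos(a),np.sin(a)]); print(d,(R.T@np.r_[q-p[:2],0]*100).round(2)[:2],round(-np.radians(d),2))
E
```

```text
time: 14.4
tool_pos: [0.4095, 0.3084, 0.0667]
orientation: [[-0.994, 0.108, 0.0], [0.108, 0.994, 0.0], [-0.0, 0.0, -1.0]]
ft_force: [-0.2, -0.3, -0.0]
grip_width: 0.0164
finger_force: 0.0
-8.531393235959285 0.02547286482696712
0 [-0.03 -0.  ] -0.0
5 [-0.03  0.22] -0.09
8 [-0.02  0.36] -0.14
10 [-0.01  0.45] -0.17
12 [0.   0.54] -0.21
14 [0.02 0.63] -0.24
16 [0.04 0.71] -0.28
```

```bash
python3 -m handwheel '[[[0,0.2,0,-0.09,1.6],[0,0.36,0,-0.14,1.6],[0,0.45,0,-0.14,1.6],[0,0.45,0,-0.14,1.6]]]'; python3 -m handwheel '[[[0,0.05,0,0,1.6],[0,0.1,0,0,1.6],[0,0.1,0,0,1.6]]]'
```

```text
time: 14.9
tool_pos: [0.41, 0.3127, 0.0667]
orientation: [[-0.999, -0.033, 0.0], [-0.033, 0.999, -0.0], [-0.0, -0.0, -1.0]]
ft_force: [-0.8, -0.3, 0.2]
grip_width: 0.0163
finger_force: 0.6
time: 15.28
tool_pos: [0.41, 0.3136, 0.0667]
orientation: [[-0.999, -0.035, 0.0], [-0.035, 0.999, -0.001], [-0.0, -0.001, -1.0]]
ft_force: [1.5, -3.2, 0.2]
grip_width: 0.016
finger_force: 1.3
```

```bash
python3 -m handwheel '[[[0,0.05,0,0,1.6],[0,0.1,0,0,1.6],[0,0.1,0,0,1.6]]]'
```

```text
time: 15.65
tool_pos: [0.4101, 0.3138, 0.0666]
orientation: [[-0.999, -0.034, 0.0], [-0.034, 0.999, -0.002], [-0.0, -0.002, -1.0]]
ft_force: [2.1, -6.2, 1.3]
grip_width: 0.0162
finger_force: 3.2
```

The catch is at its stop. I'll release it, lift away and check.

```bash
python3 -m handwheel '[[[0,-0.15,0,0,1.7],[0,-0.35,0,0,2.2],[0,-0.35,0,0,2.4],[0,-0.35,-2.5,0,2.4],[0,-0.35,-7,0,2.4],[3,-0.35,-12,0,2.4],[6,-0.35,-14,0,2.4],[6,-0.35,-14,0,2.4],[6,-0.35,-14,0,2.4]]]'; python3 - <<'E'
from h import *
c=shot('side','s5');w=shot('scene','c5');r=shot('wrist','w5')
print('lid',lid(c,(285,205),.049))
b=blob(r,(0,150,100),(8,255,255),*[int(v) for v in (lambda q:(q[0]-20,q[0]+20,q[1]-20,q[1]+20))(proj(r,[[.41,.311,.08]])[0])]);print('pin',b,atz(r,b[0],b[1],.078))
A=cv2.resize(c['frame'][140:260,240:370,::-1],(400,369),interpolation=cv2.INTER_CUBIC)
B=cv2.resize(w['frame'][180:300,180:310,::-1],(400,369),interpolation=cv2.INTER_CUBIC)
cv2.imwrite('pics/s5b.png',np.hstack([A,B]))
E
```

```text
time: 16.77
tool_pos: [0.3501, 0.3093, 0.2057]
orientation: [[-0.999, -0.036, -0.0], [-0.036, 0.999, -0.0], [0.001, -0.0, -1.0]]
ft_force: [-0.3, 0.3, -0.2]
grip_width: 0.0242
finger_force: 0.0
lid (array([0.45310237, 0.30691099]), np.float64(0.05934329482318171))
pin (np.float64(279.0), np.float64(249.25454545454545), 55) [0.40749266 0.31078531 0.078     ]
```

View pics/s5b.png

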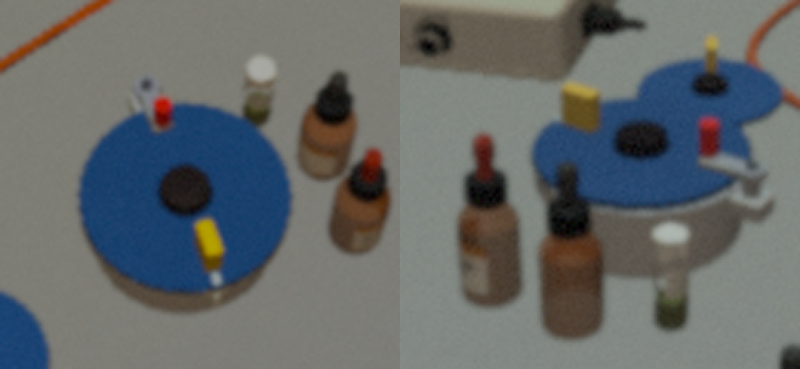

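Both views show the catch pin, at (163,108) on the left and (709,135) on the right, over the lid edge and pointing at the boss. The lid is flat, and the bottles and vial are standing where they were.

```bash
python3 -c "from bench import close_job; print(close_job())"
```

```text
the job is handed in; nothing more can be done
None
```

The key is in the notch, the lid is pressed fully home, the catch is swung to its stop over the lid's edge, the bottles and vial are still standing where they were, and the job was handed in at about 17 s.

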